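# Push a slide box home in the reader lane

## Robot

A 7-joint arm with a two-finger parallel gripper is mounted at the origin on the work surface. World frame = base frame: x ahead of the robot, y to its left, z up, the work surface at z = 0. Lengths are in mm, angles in degrees, forces in N, time in s.
With the tool pointing down it reaches from about 400 to 850 mm from the base axis. Payload 4.5 kg.
Tool frame: the origin (TCP) lies at the very end of the fingers, on their centre line; the grasp point (between the pads) lies 19 mm behind it; z points along the fingers, y is the line along which they close (so a half turn about z gives the same grasp; the last joint's range is limited). The gripper opens to 85 mm and grips with 20 to 120 N. Pads are 22 mm wide; open, the fingers measure 114 mm over their backs; the gripper's body (76 mm by 85 mm) begins 54 mm behind the grasp point. The pads swing forward as they close: fully open they stand 13 mm farther back than shut.
Start: joints at [78.713, 39.483, -11.15, 89.685, 9.013, 51.709, -12.324], TCP at [143.001, -608.445, 231.317] pointing down, gripper open.
Joint ranges: [-172.22, 172.22], [-26.19, 119.32], [-84.43, 86.54], [7.71, 146.69], [-57.33, 237.33], [2.42, 119.75], [-152.13, 152.13]. Speed limits (degrees/s): [147.25, 147.25, 180, 180, 180, 180, 180].

## Interface

Orientations are given as a 3x3 rotation matrix whose columns are the frame's x, y, z axes.
In Python, from cell import state, camera, camera_model, finish_job gives the robot as it stands.
- The arm moves only by the tool play_rows, never from a script. Its argument "series" is a list of rows, each an object with "gripper": the opening, from 0 (shut) to 1 (fully open); "linear": the shift along the tool's x, y, z in m, a list of three; "yaw": the turn about the tool's z in degrees. In form: [{"gripper": gripper, "linear": [tx, ty, tz], "yaw": yaw}, ...]. A call has 1 to 12 rows; each row is the pose to reach, as a shift and turn from the pose commanded when the call began, along the tool's axes at that moment; what a row does not reach only later rows make up. A row lasts 1/12 s, in which the tool goes at most 41.7 mm and 7.16 degrees, less where a joint would pass 70% of its speed; a pose out of reach is approached as far as the arm can. A call with a gripper value outside its range is refused whole. The fingers move at their own pace and stop on an object; "force" is the grip in N (left out, the last holds). Time passes only in rows, so rows that repeat a pose let the fingers close. It gives the time, the measured TCP pose, the force, the opening and the grip force at its end, in the units of the state.
- state(): the state, without advancing time (a new reading comes with each control period).
- camera(name): name is "side" or "top" or "wrist"; returns the picture (384x512x3 uint8, red, green, blue); there is no depth.
- camera_model(name): a dict with "mtx" (3x3 intrinsics, pixels), "world_to_cam" (4x4, takes a point from world to camera coordinates). Camera axes: x right, y down, z forward; pixel columns grow to the right and rows downward; lengths in mm; the calibration is good to about 2 mm. A picture is of the moment at which its call begins: read the wrist's pose just before it. camera_model takes no time and is no camera call; for the wrist camera it gives the pose at the moment of the call.
- finish_job(): hands the job in; it is judged then, once.
The state is a dict: "time": time; "joint_pos": joint angles; "joint_vel": joint speeds; "tau": joint torques, N m; "ee_pos": TCP position; "tool_rot": TCP orientation; "force": force on the tool from outside, world axes, zero at the start; "torque": the same for the moment, N m; "opening": finger opening in mm; "grip_force": force on a finger pad.
Only numpy, scipy, OpenCV 4.12 (cv2) and the standard library are available. Lean on these libraries where they do the work, as an engineer would, in place of code of your own. Each camera call takes 0.05 s, during which the arm holds its last target. There are 200 camera calls.

## Task

With the fingertips, push the blue slide box along the metal plate and down the lane between the two orange guide rails until it sits squarely against the white reader head at the far end, then take the hand away. Neither the box nor the hand may touch either orange rail at any time: straighten and centre the box by pushing it before it goes in. Only push the box, never lift or tip it, and leave everything else on the bench where it stands.

Things in the scene. Friction and masses are not known exactly. Their poses are not given: they have to be found in the camera images.
- lane: fixed aluminium plate 425 x 170 x 6 mm flat on the bench, carrying rails and reader head. Origin: centre of the lane's mouth (thin black line), at bench height; the plate's top is 6 mm higher. +x runs down the lane to the reader head, y across it, z up. Plate: x=-200 to 225 mm; bare apron before the mouth. Rails: x=0 to 200 mm, inner faces at y=-42 and +42 mm
- stop (a point): centre of the flat near face of the white reader head (50 x 130 x 64 mm, black window, top 70 mm above the bench), the end stop of the lane: 200 mm down the lane from the mouth and 25 mm above the bench. The box is home with its leading face on it, its origin then 45 mm short of it (155 mm from the mouth)
- rail_left: orange guide rail on the lane's +y side, 200 mm long, 8 mm wide, 12 mm high (its top 18 mm above the bench); origin at the middle of its underside, x along the rail. Not to be touched
- rail_right: the same orange rail on the lane's -y side. Not to be touched
- slide_box: loose blue box, white label on top, 90 (its x) x 64 (its y) x 50 mm high, 0.2 to 0.42 kg; origin at the centre of its underside, z up. Starts on the apron, origin 80 to 120 mm before the mouth, up to 32 mm off the lane's centre line, its x turned up to 0.3 rad from the lane's; centred in the lane it has 10 mm to each rail. Slides under 1 to 5 N
- bottle: bystander: clear glass bottle with white cap, 52 mm diameter, 125 mm high, upright; origin under its centre
- jar: bystander: amber jar with black lid, 60 mm diameter, 75 mm high; origin under its centre
- vial: bystander: small red vial, 24 mm diameter, 50 mm high, upright; origin under its centre
- carton: bystander: dark blue carton, 100 x 80 x 70 mm; origin under its centre
- dish: bystander: flat round pinkish culture dish, 90 mm diameter, 18 mm high; origin under its centre
- pipette: bystander: grey and white hand pipette lying flat along its x axis, reaching from x=-125 to +145 mm, 26 mm wide, 22 mm high; origin on its underside
There are look-alikes about, which are no part of the job. Leave any green look-alike of the slide_box alone.

How it is judged:
By the outcome, as a careful person would: the job done as asked, in the order asked, and still so for the second after the job is handed in, with the robot touching nothing.
It also fails if it takes over 64 s, if anything falls off the work surface, if the arm or the gripper's body presses on something with over 40 N, if the wrist force passes 120 N, or if a joint passes its speed limit or range.

## Working session

There is one attempt and no reset: what is moved stays moved. The work goes in short steps, Python scripts to look and compute and a tool call to move; the robot and the scene stay as the last step left them, time stands still between calls to the robot, and variables do not carry over. Pictures are saved under pics/ and viewed, at most 10 in all, crops included, and the job is handed in when it is done.

Besides the shell and the picture viewer there is one more tool, called in YAML: its name, and indented under it one key for each argument. play_rows: Moves the arm, as the interface text tells. Its arguments: {"type":"object","properties":{"series":{"type":"array","items":{"type":"object","properties":{"gripper":{"type":"number"},"linear":{"type":"array","items":{"type":"number"}},"yaw":{"type":"number"}}}},"force":{"type":"number"}},"required":["series"]}

```bash
mkdir -p pics
python3 - <<'E'
from cell import *
import cv2,numpy as np
s=state();print(s['time'],s['ee_pos'],np.round(s['tool_rot'],3).tolist())
a=camera('top');b=camera('side')
cv2.imwrite('pics/top.png',a[...,::-1]);cv2.imwrite('pics/side.png',b[...,::-1])
for n in('top','side'):
  m=camera_model(n);print(n,np.round(m['mtx'],1).tolist(),np.round(m['world_to_cam'],3).tolist())
E
```

```text
0.0 [ 142.77634318 -607.78717898  230.45070922] [[0.973, 0.229, -0.001], [0.229, -0.973, 0.002], [-0.0, -0.002, -1.0]]
top [[384.8, 0.0, 253.8], [0.0, 384.8, 187.4], [0.0, 0.0, 1.0]] [[0.016, -0.999, 0.029, -24.104], [-0.982, -0.021, -0.189, 556.462], [0.189, -0.025, -0.982, 901.538], [0.0, 0.0, 0.0, 1.0]]
side [[404.3, 0.0, 260.9], [0.0, 404.3, 194.6], [0.0, 0.0, 1.0]] [[0.958, -0.287, 0.014, -532.87], [-0.146, -0.527, -0.837, 111.754], [0.248, 0.8, -0.547, 955.592], [0.0, 0.0, 0.0, 1.0]]
```

View pics/top.png

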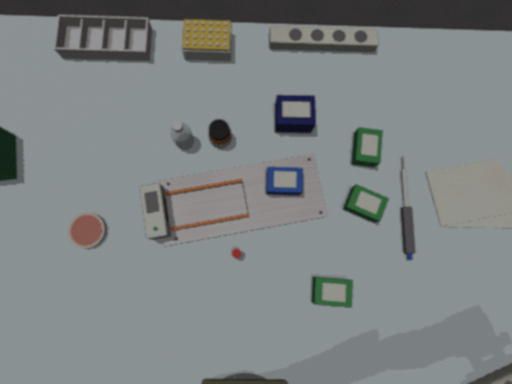

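View pics/side.png

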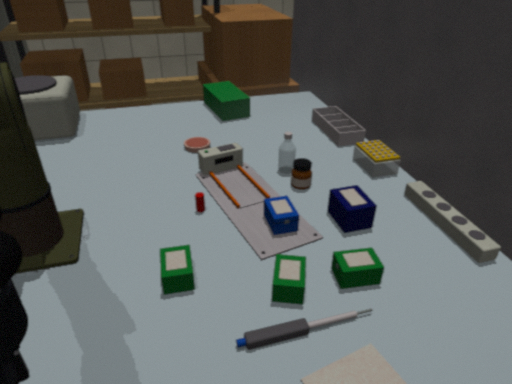

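The top view shows the lane running from right to left: reader at about (153,212), rails from (170,205) to (245,200), box at (285,180) on the apron. The vial is at (236,254), and the jar and bottle are at (220,132) and (182,135).

```bash
cat > h.py <<'E'
from cell import *
import cv2,numpy as np
def ray(m,uv,z):
    T=np.array(m['world_to_cam']);R=T[:3,:3];c=-R.T@T[:3,3]
    uv=np.atleast_2d(np.asarray(uv,float));d=np.c_[uv,np.ones(len(uv))]@np.linalg.inv(np.array(m['mtx'])).T@R
    return (c+d*((z-c[2])/d[:,2])[:,None])[:,:2]
def blobs(mask,amin):
    n,l,s,c=cv2.connectedComponentsWithStats(mask.astype(np.uint8))
    return [(s[i,4],c[i],np.argwhere(l==i)[:,::-1]) for i in range(1,n) if s[i,4]>=amin]
def hsv(im): 
    h=cv2.cvtColor(im,cv2.COLOR_RGB2HSV).astype(int);return h[...,0],h[...,1],h[...,2]
def lineaxis(P):
    c=P.mean(0);u=np.linalg.svd(P-c,full_matrices=False)[2][0];t=(P-c)@u
    return c,u,t.min(),t.max()
E
python3 - <<'E'
from h import *
a=cv2.imread('pics/top.png')[...,::-1].copy();m=camera_model('top')
H,S,V=hsv(a)
for n,c,p in blobs((H>3)&(H<18)&(S>110)&(V>110),40):
  P=ray(m,p,18);c,u,l,h=lineaxis(P);print('or',n,c.round(1),np.degrees(np.arctan2(u[1],u[0])).round(1),l.round(),h.round())
for n,c,p in blobs((H>105)&(H<130)&(S>120)&(V>90),60):
  r=cv2.minAreaRect(ray(m,p,56).astype(np.float32));print('bl',n,c.round(),r)
x,y=263,165
lab=(S<80)&(V>150);
for n,c,p in blobs(lab,40):
  if 270<c[0]<300 and 165<c[1]<195: print('label',n,c,cv2.minAreaRect(ray(m,p,56).astype(np.float32)))
for n,k,z in(('vial',(236,254),50),('jar',(219,127),75),('reader',(153,210),70),('bottle',(180,124),125),('mouth?',(246,198),6)):print(n,ray(m,[k],z).round())
E
```

```text
or 164 [563.9 110.7] 101.4 -94.0 93.0
or 175 [473.6  93.4] 101.5 -94.0 93.0
bl 404 [284. 180.] ((578.156494140625, -88.6066665649414), (58.610023498535156, 85.9718017578125), 1.2271528244018555)
vial [[393.  27.]]
jar [[704.  76.]]
reader [[493. 227.]]
bottle [[691. 164.]]
mouth? [[538.   5.]]
```

play_rows:
  series:
    - {"gripper":0.6,"linear":[0.025,-0.018,0],"yaw":0}
    - {"gripper":0.6,"linear":[0.05,-0.036,0],"yaw":0}
    - {"gripper":0.6,"linear":[0.075,-0.054,0],"yaw":0}
    - {"gripper":0.6,"linear":[0.1,-0.072,0],"yaw":0}
    - {"gripper":0.6,"linear":[0.125,-0.09,0],"yaw":0}
    - {"gripper":0.6,"linear":[0.15,-0.108,0],"yaw":0}
    - {"gripper":0.6,"linear":[0.175,-0.126,0],"yaw":0}
    - {"gripper":0.6,"linear":[0.2,-0.144,0],"yaw":0}
    - {"gripper":0.6,"linear":[0.225,-0.162,0],"yaw":0}
    - {"gripper":0.6,"linear":[0.25,-0.18,0],"yaw":0}
    - {"gripper":0.6,"linear":[0.275,-0.198,0],"yaw":0}
    - {"gripper":0.6,"linear":[0.3,-0.216,0],"yaw":0}

```text
time: 1.1
ee_pos: [386.2, -328.2, 231.1]
tool_rot: [[0.973, 0.229, -0.001], [0.229, -0.973, 0.0], [-0.0, -0.0, -1.0]]
force: [1.3, -0.8, -0.7]
opening: 51.2
grip_force: 0.0
```

play_rows:
  series:
    - {"gripper":0.6,"linear":[0.025,-0.018,0],"yaw":0}
    - {"gripper":0.6,"linear":[0.05,-0.036,0],"yaw":0}
    - {"gripper":0.6,"linear":[0.075,-0.054,0],"yaw":0}
    - {"gripper":0.6,"linear":[0.1,-0.072,0],"yaw":0}
    - {"gripper":0.6,"linear":[0.125,-0.09,0],"yaw":0}
    - {"gripper":0.6,"linear":[0.15,-0.108,0],"yaw":0}
    - {"gripper":0.6,"linear":[0.175,-0.126,0],"yaw":0}
    - {"gripper":0.6,"linear":[0.2,-0.144,0],"yaw":0}
    - {"gripper":0.6,"linear":[0.225,-0.162,0],"yaw":0}
    - {"gripper":0.6,"linear":[0.25,-0.18,0],"yaw":0.6}
    - {"gripper":0.6,"linear":[0.28,-0.198,0],"yaw":1.2}
    - {"gripper":0.6,"linear":[0.29,-0.208,0],"yaw":1.8}

```text
time: 2.1
ee_pos: [623.6, -55.4, 230.9]
tool_rot: [[0.979, 0.202, 0.003], [0.202, -0.979, 0.003], [0.003, -0.003, -1.0]]
force: [0.7, 0.5, -0.0]
opening: 51.2
grip_force: 0.0
```

Run:
```python
from h import *
s=state();print(s['time'],s['ee_pos'].round(1),np.round(s['tool_rot'],3).tolist(),s['opening'])
m=camera_model('wrist');a=camera('wrist')
T=np.array(m['world_to_cam']);print(-T[:3,:3].T@T[:3,3]);np.save('w1.npy',T)
cv2.imwrite('pics/w1.png',a[...,::-1])
```

```text
2.1 [623.6 -55.4 230.9] [[0.979, 0.202, 0.003], [0.202, -0.979, 0.003], [0.003, -0.003, -1.0]] 51.21801967520188
[691.6473097  -42.47828054 374.08595545]
```

View pics/w1.png

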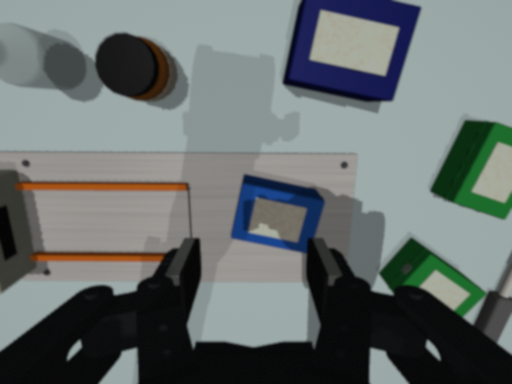

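The wrist view shows the lane aligned with the image: rails at rows 186 and 257, mouth at column 190, box around (278,212) and turned about 10°.

```bash
cat >> h.py <<'E'
def lane_rails(a,m):
    H,S,V=hsv(a);out=[]
    for n,c,p in blobs((H>3)&(H<18)&(S>110)&(V>110),150):
        out.append(lineaxis(ray(m,p,18)))
    return out
def box(a,m,x0=200):
    H,S,V=hsv(a);r=[]
    for n,c,p in blobs((H>105)&(H<125)&(S>120)&(V>60),300):
        hull=cv2.convexHull(p.astype(np.int32));k=np.zeros(a.shape[:2],np.uint8);cv2.fillPoly(k,[hull],1)
        lab=(k>0)&(S<110)&(V>70)
        b=max(blobs(lab,60),key=lambda t:t[0],default=None)
        if b is not None: r.append((n,c.round(),cv2.minAreaRect(ray(m,b[2],56).astype(np.float32)),cv2.minAreaRect(ray(m,p,56).astype(np.float32)),int(np.median(V[tuple(p.T[::-1])]))))
    return r
E
python3 - <<'E'
from h import *
a=cv2.imread('pics/w1.png')[...,::-1].copy();m=camera_model('wrist');m['world_to_cam']=np.load('w1.npy')
for c,u,l,h in lane_rails(a,m): print(c.round(1),np.degrees(np.arctan2(u[1],u[0])).round(2),(c+l*u).round(1),(c+h*u).round(1))
for r in box(a,m):print(r)
print('mouth',ray(m,[[190,190],[190,235]],6), 'stop', ray(m,[[17,187],[33,257]],18))
H,S,V=hsv(a)
print([(x,y,H[y,x],S[y,x],V[y,x]) for x,y in((280,182),(240,220),(315,215),(270,240),(278,205))])
E
```

```text
[566.2 112.6] -78.79 [547.9 205.3] [585.   17.7]
[472.5 113.1] -78.63 [457.6 187.3] [488.6  32.7]
(np.int32(5515), array([353.,  46.]), ((763.1160278320312, -121.01078796386719), (44.621334075927734, 76.70089721679688), 0.4605608284473419), ((762.7783813476562, -119.83122253417969), (81.6672592163086, 101.7607421875), 0.4663725197315216), 81)
(np.int32(2532), array([275., 215.]), ((580.0635986328125, -90.28228759765625), (57.30364990234375, 42.203758239746094), 89.15901947021484), ((581.9658203125, -89.7550048828125), (87.95359802246094, 63.877525329589844), 89.20951843261719), 94)
mouth [[578.91275441  13.38353828]
 [520.76691981   4.74342545]] stop [[545.35800889 210.00653595]
 [457.4019587  190.53649165]]
[(280, 182, np.int64(113), np.int64(68), np.int64(75)), (240, 220, np.int64(109), np.int64(213), np.int64(121)), (315, 215, np.int64(109), np.int64(215), np.int64(89)), (270, 240, np.int64(109), np.int64(209), np.int64(139)), (278, 205, np.int64(21), np.int64(35), np.int64(116))]
```

Run:
```python
import cv2
a=cv2.imread('pics/w1.png')[160:270,180:340];cv2.imwrite('pics/w1c.png',cv2.resize(a,None,fx=5,fy=5,interpolation=cv2.INTER_CUBIC))
```

```text
(no output)
```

View pics/w1c.png

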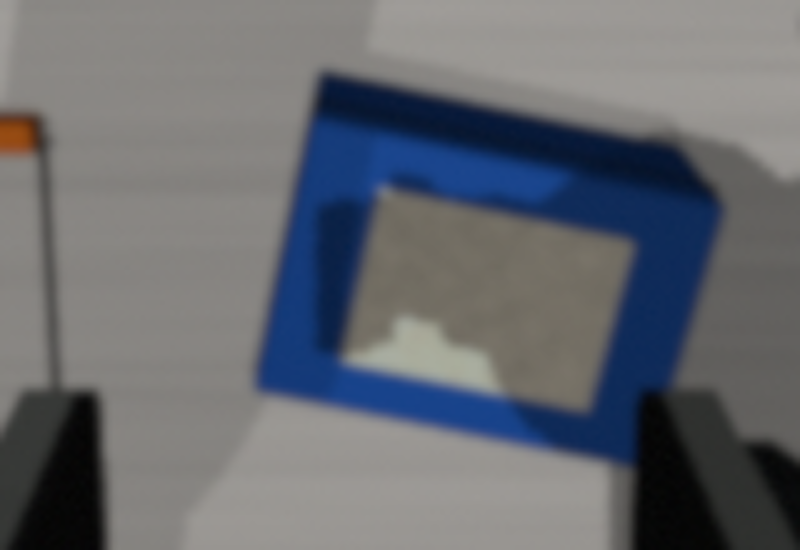

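play_rows:
  series:
    - {"gripper":0.6,"linear":[0.012,0.012,0],"yaw":0.2}
    - {"gripper":0.6,"linear":[0.024,0.025,0.01],"yaw":0.3}
    - {"gripper":0.6,"linear":[0.024,0.025,0.035],"yaw":0.3}
    - {"gripper":0.6,"linear":[0.024,0.025,0.06],"yaw":0.3}
    - {"gripper":0.6,"linear":[0.024,0.025,0.085],"yaw":0.3}
    - {"gripper":0.6,"linear":[0.024,0.025,0.11],"yaw":0.3}
    - {"gripper":0.6,"linear":[0.024,0.025,0.135],"yaw":0.3}
    - {"gripper":0.6,"linear":[0.024,0.025,0.16],"yaw":0.3}
    - {"gripper":0.6,"linear":[0.024,0.025,0.18],"yaw":0.3}
    - {"gripper":0.6,"linear":[0.024,0.025,0.2],"yaw":0.3}
    - {"gripper":0.6,"linear":[0.024,0.025,0.215],"yaw":0.3}
    - {"gripper":0.6,"linear":[0.024,0.025,0.215],"yaw":0.3}

```text
time: 3.15
ee_pos: [645.8, -80.6, 12.8]
tool_rot: [[0.981, 0.193, -0.007], [0.193, -0.981, 0.0], [-0.007, -0.002, -1.0]]
force: [-1.0, -0.1, 0.8]
opening: 51.0
grip_force: 0.0
```

play_rows:
  series:
    - {"gripper":0.6,"linear":[-0.004,-0.003,0],"yaw":0}
    - {"gripper":0.6,"linear":[-0.008,-0.003,0],"yaw":0}
    - {"gripper":0.6,"linear":[-0.012,-0.003,0],"yaw":0}
    - {"gripper":0.6,"linear":[-0.016,-0.003,0],"yaw":0}
    - {"gripper":0.6,"linear":[-0.02,-0.003,0],"yaw":0}
    - {"gripper":0.6,"linear":[-0.024,-0.003,0],"yaw":0}
    - {"gripper":0.6,"linear":[-0.028,-0.003,0],"yaw":0}
    - {"gripper":0.6,"linear":[-0.031,-0.003,0],"yaw":0}
    - {"gripper":0.6,"linear":[-0.034,-0.003,0],"yaw":0}
    - {"gripper":0.6,"linear":[-0.036,-0.003,0],"yaw":0}
    - {"gripper":0.6,"linear":[-0.037,-0.003,0],"yaw":0}
    - {"gripper":0.6,"linear":[-0.037,-0.003,0],"yaw":0}

```text
time: 4.15
ee_pos: [611.7, -84.7, 16.3]
tool_rot: [[0.981, 0.193, -0.0], [0.193, -0.981, -0.0], [-0.0, 0.0, -1.0]]
force: [2.1, 1.2, 0.9]
opening: 51.0
grip_force: 1.0
```

```bash
cat >> h.py <<'E'
U=np.array([-.196,.9806]);W=np.array([-.9806,-.196]);M=np.array([-100.,-530.])
def L(p): p=np.asarray(p)[:2];return (np.array([p@U,p@W])-M).round(1)
def look(tag):
    s=state();print('t',s['time'],'tcp',s['ee_pos'].round(1),'lane',L(s['ee_pos']),'F',s['force'].round(1),'yaw',np.degrees(np.arctan2(s['tool_rot'][1,0],s['tool_rot'][0,0])).round(2))
    for n in('top','wrist'):
        m=camera_model(n);a=camera(n);cv2.imwrite(f'pics/{tag}_{n}.png',a[...,::-1])
        for c,u,l,h in lane_rails(a,m): print(n,'rail',L(c),np.degrees(np.arctan2(u[1],u[0])).round(2),L(c+l*u),L(c+h*u))
        for r in box(a,m):
            if r[0]<(600 if n=='top' else 6000) : print(n,r[0],r[1],'label',L(r[2][0]),r[2][1:],'full',L(r[3][0]),r[3][1:])
E
python3 -c "
from h import *
look('s1')"
```

```text
t 4.15 tcp [611.7 -84.7  16.3] lane [-103.   -53.2] F [2.1 1.2 0.9] yaw 11.13
top rail [103.2 -44.3] 101.4 [  4.5 -44.5] [199.  -44.2]
top rail [101.9  47.3] 101.43 [ 4.8 47.1] [199.   47.5]
wrist rail [ 12.  -46.5] -78.2 [ 23.1 -46.4] [  1.4 -46.6]
```

play_rows:
  series:
    - {"gripper":0.6,"linear":[-0.003,0,0],"yaw":0}
    - {"gripper":0.6,"linear":[-0.006,0,0],"yaw":0}
    - {"gripper":0.6,"linear":[-0.008,0,0],"yaw":0}
    - {"gripper":0.6,"linear":[-0.008,0,0],"yaw":0}
    - {"gripper":0.6,"linear":[-0.008,0,0],"yaw":0}

```text
time: 4.67
ee_pos: [603.1, -86.9, 16.1]
tool_rot: [[0.981, 0.193, -0.002], [0.193, -0.981, -0.001], [-0.002, 0.0, -1.0]]
force: [-0.5, -0.1, -0.7]
opening: 51.3
grip_force: 0.2
```

play_rows:
  series:
    - {"gripper":0.6,"linear":[0.015,0,0],"yaw":0}
    - {"gripper":0.6,"linear":[0.025,0,-0.02],"yaw":0}
    - {"gripper":0.6,"linear":[0.03,0,-0.05],"yaw":0}
    - {"gripper":0.6,"linear":[0.03,0,-0.08],"yaw":0}
    - {"gripper":0.6,"linear":[0.03,0,-0.11],"yaw":0}
    - {"gripper":0.6,"linear":[0.03,0,-0.14],"yaw":0}
    - {"gripper":0.6,"linear":[0.03,0,-0.17],"yaw":0}
    - {"gripper":0.6,"linear":[0.03,0,-0.2],"yaw":0}
    - {"gripper":0.6,"linear":[0.03,0,-0.2],"yaw":0}

```text
time: 5.42
ee_pos: [636.2, -81.2, 222.3]
tool_rot: [[0.981, 0.192, 0.009], [0.192, -0.981, -0.001], [0.009, 0.003, -1.0]]
force: [1.4, -0.2, 0.5]
opening: 51.0
grip_force: 0.0
```

```bash
python3 -c "
from h import *
look('s2')"
```

```text
t 5.4167 tcp [636.2 -81.2 222.3] lane [-104.3  -78. ] F [ 1.4 -0.2  0.5] yaw 11.08
top rail [105.1 -44.3] 101.45 [  4.5 -44.6] [201.5 -44.1]
top rail [103.4  47.3] 101.39 [ 4.8 47.2] [201.5  47.5]
top 358 [284. 189.] label [-108.4   -0.5] ((45.46603012084961, 61.6881103515625), 11.582291603088379) full [-105.8    2.9] ((63.69467544555664, 87.69732666015625), 11.475150108337402)
wrist rail [ 94.9 -46.3] -78.71 [183.8 -46.3] [  1.1 -46.3]
wrist rail [106.7  45.6] -78.71 [192.9  45.6] [14.8 45.6]
wrist 2572 [257. 244.] label [-108.5    0.6] ((41.745201110839844, 56.83842468261719), 10.954549789428711) full [-108.5   -1.8] ((63.4802360534668, 87.71421813964844), 10.950925827026367)
```

View pics/s2_wrist.png

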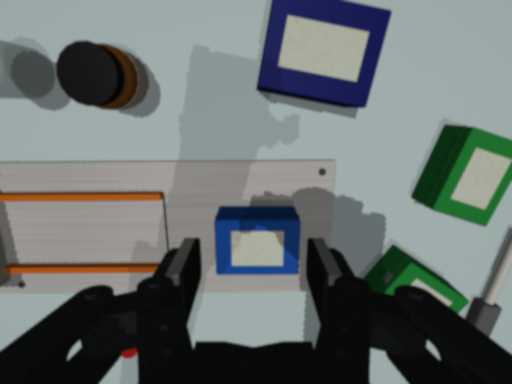

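play_rows:
  series:
    - {"gripper":0.4,"linear":[-0.007,0.007,0],"yaw":-7}
    - {"gripper":0.4,"linear":[-0.014,0.014,0],"yaw":-14}
    - {"gripper":0.4,"linear":[-0.021,0.021,0],"yaw":-21}
    - {"gripper":0.4,"linear":[-0.028,0.028,0],"yaw":-28}
    - {"gripper":0.4,"linear":[-0.035,0.036,0],"yaw":-35}
    - {"gripper":0.4,"linear":[-0.042,0.043,0],"yaw":-42}
    - {"gripper":0.4,"linear":[-0.049,0.05,0],"yaw":-49}
    - {"gripper":0.4,"linear":[-0.056,0.058,0],"yaw":-56}
    - {"gripper":0.4,"linear":[-0.063,0.065,0],"yaw":-63}
    - {"gripper":0.4,"linear":[-0.07,0.072,0],"yaw":-70}
    - {"gripper":0.4,"linear":[-0.075,0.08,0],"yaw":-77}
    - {"gripper":0.4,"linear":[-0.078,0.086,0],"yaw":-84}

```text
time: 6.52
ee_pos: [571.0, -180.8, 214.0]
tool_rot: [[-0.095, 0.995, -0.006], [0.995, 0.095, 0.0], [0.001, -0.006, -1.0]]
force: [0.1, -0.3, -0.3]
opening: 34.0
grip_force: 0.0
```

play_rows:
  series:
    - {"gripper":0.4,"linear":[0,0,0],"yaw":-6.2}
    - {"gripper":0.4,"linear":[0,0,0],"yaw":-6.2}
    - {"gripper":0.4,"linear":[0,0,0],"yaw":-6.2}

```text
time: 6.77
ee_pos: [572.2, -179.7, 214.6]
tool_rot: [[-0.194, 0.981, -0.003], [0.981, 0.194, 0.001], [0.002, -0.003, -1.0]]
force: [0.4, 0.4, -0.2]
opening: 34.1
grip_force: 0.0
```

```bash
python3 -c "
from h import *
print(state()['joint_pos'],state()['opening']);look('s3')"
```

```text
[ 31.25681241  41.44763689 -32.60725832  94.39323223  26.70221199
  52.34565384  -0.36098872] 34.10934495073337
t 6.7667 tcp [ 572.2 -179.7  214.6] lane [-188.3    4.1] F [ 0.4  0.4 -0.2] yaw 101.16
top rail [100.  -44.4] 101.41 [  4.5 -44.5] [193.6 -44.2]
top rail [101.4  47.3] 101.45 [ 4.8 47. ] [196.2  47.5]
top 465 [294. 112.] label [-166.9 -197.8] ((78.07960510253906, 48.734031677246094), 89.3132553100586) full [-163.6 -195. ] ((76.06322479248047, 97.96399688720703), 0.30227333307266235)
top 456 [287. 189.] label [-107.9   -0. ] ((44.71277618408203, 60.089786529541016), 10.45723819732666) full [-105.4    2.9] ((63.69467544555664, 87.78619384765625), 11.475150108337402)
wrist 4004 [258.  90.] label [-108.7    0. ] ((41.69329833984375, 55.48705291748047), 11.076555252075195) full [-1.09e+02  1.00e-01] ((62.59861373901367, 88.52384948730469), 10.91092586517334)
wrist 4713 [463. 153.] label [-167.1 -201.8] ((45.14149856567383, 76.47537994384766), 0.6006801724433899) full [-166.9 -200.9] ((81.38784790039062, 101.8576431274414), 0.6534004807472229)
```

View pics/s3_wrist.png

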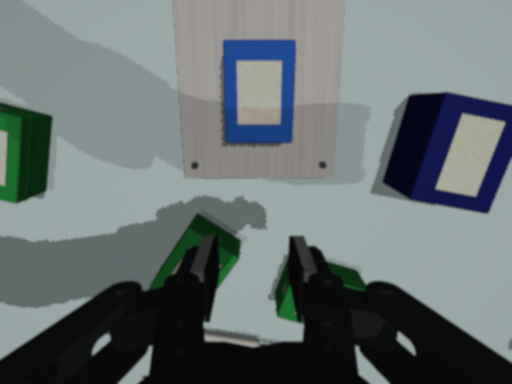

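play_rows:
  series:
    - {"gripper":0.4,"linear":[0,0.002,0.01],"yaw":-0.2}
    - {"gripper":0.4,"linear":[0,0.004,0.03],"yaw":-0.2}
    - {"gripper":0.4,"linear":[0,0.004,0.055],"yaw":-0.2}
    - {"gripper":0.4,"linear":[0,0.004,0.08],"yaw":-0.2}
    - {"gripper":0.4,"linear":[0,0.004,0.105],"yaw":-0.2}
    - {"gripper":0.4,"linear":[0,0.004,0.13],"yaw":-0.2}
    - {"gripper":0.4,"linear":[0,0.004,0.15],"yaw":-0.2}
    - {"gripper":0.4,"linear":[0,0.004,0.17],"yaw":-0.2}
    - {"gripper":0.4,"linear":[0,0.004,0.185],"yaw":-0.2}
    - {"gripper":0.4,"linear":[0,0.004,0.19],"yaw":-0.2}
    - {"gripper":0.4,"linear":[0,0.004,0.19],"yaw":-0.2}

```text
time: 7.78
ee_pos: [576.4, -178.4, 24.5]
tool_rot: [[-0.2, 0.98, -0.003], [0.98, 0.2, 0.0], [0.001, -0.003, -1.0]]
force: [-0.0, -0.2, 0.2]
opening: 34.4
grip_force: 0.0
```

```bash
python3 -c "
from h import *
s=state();print(s['ee_pos'],L(s['ee_pos']),np.degrees(np.arctan2(s['tool_rot'][1,0],s['tool_rot'][0,0])))"
```

```text
[ 576.4106689  -178.37424603   24.53867238] [-187.9   -0.3] 101.54231931863298
```

play_rows:
  series:
    - {"gripper":0.4,"linear":[0.006,0,0],"yaw":0}
    - {"gripper":0.4,"linear":[0.012,0,0],"yaw":0}
    - {"gripper":0.4,"linear":[0.016,0,0],"yaw":0}
    - {"gripper":0.4,"linear":[0.02,0,0],"yaw":0}
    - {"gripper":0.4,"linear":[0.024,0,0],"yaw":0}
    - {"gripper":0.4,"linear":[0.029,0,0],"yaw":0}
    - {"gripper":0.4,"linear":[0.035,0,0],"yaw":0}
    - {"gripper":0.4,"linear":[0.041,0,0],"yaw":0}
    - {"gripper":0.4,"linear":[0.047,0,0],"yaw":0}
    - {"gripper":0.4,"linear":[0.053,0,0],"yaw":0}
    - {"gripper":0.4,"linear":[0.057,0,0],"yaw":0}
    - {"gripper":0.4,"linear":[0.06,0,0],"yaw":0}

```text
time: 8.78
ee_pos: [565.4, -119.5, 26.3]
tool_rot: [[-0.201, 0.98, -0.0], [0.98, 0.201, 0.0], [0.0, -0.0, -1.0]]
force: [0.8, -4.7, 3.9]
opening: 34.0
grip_force: 2.3
```

```bash
python3 -c "
from h import *
look('s4')"
```

```text
t 8.7833 tcp [ 565.4 -119.5   26.3] lane [-128.   -1.] F [ 0.8 -4.7  3.9] yaw 101.57
top rail [103.4 -44.4] 101.41 [  4.5 -44.6] [199.  -44.2]
top rail [102.6  47.3] 101.43 [ 4.8 47. ] [199.   47.5]
top 486 [293. 112.] label [-166.9 -197.8] ((78.07960510253906, 48.94190216064453), 89.3132553100586) full [-162.9 -194.9] ((76.578369140625, 98.10342407226562), 1.533989429473877)
top 439 [274. 193.] label [-72.    1.1] ((44.66957092285156, 60.15238952636719), 11.191672325134277) full [-71.8   4.1] ((63.781524658203125, 89.74375915527344), 11.47123908996582)
```

View pics/s4_wrist.png

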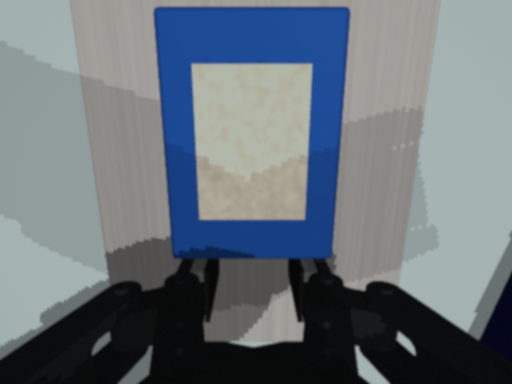

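play_rows:
  series:
    - {"gripper":0.4,"linear":[0.004,0,0],"yaw":0.1}
    - {"gripper":0.4,"linear":[0.009,0,0],"yaw":0.1}
    - {"gripper":0.4,"linear":[0.015,0,0],"yaw":0.1}
    - {"gripper":0.4,"linear":[0.021,0,0],"yaw":0.1}
    - {"gripper":0.4,"linear":[0.027,0,0],"yaw":0.1}
    - {"gripper":0.4,"linear":[0.032,0,0],"yaw":0.1}
    - {"gripper":0.4,"linear":[0.036,0,0],"yaw":0.1}
    - {"gripper":0.4,"linear":[0.038,0,0],"yaw":0.1}
    - {"gripper":0.4,"linear":[0.038,0,0],"yaw":0.1}

```text
time: 9.63
ee_pos: [557.6, -81.4, 26.2]
tool_rot: [[-0.2, 0.98, -0.001], [0.98, 0.2, 0.001], [0.001, -0.0, -1.0]]
force: [-0.3, -0.0, 0.6]
opening: 34.4
grip_force: 0.0
```

```bash
python3 -c "
from h import *
look('s5')"
```

```text
t 9.6333 tcp [557.6 -81.4  26.2] lane [-89.1  -0.9] F [-0.3 -0.   0.6] yaw 101.52
top rail [103.6 -44.3] 101.42 [  4.5 -44.5] [199.  -44.1]
top rail [102.6  47.3] 101.42 [ 4.8 47.1] [199.   47.5]
top 443 [291. 111.] label [-166.9 -197.8] ((78.07960510253906, 48.734031677246094), 89.3132553100586) full [-162.8 -194.5] ((77.39726257324219, 96.53089904785156), 0.30227792263031006)
top 401 [257. 196.] label [-33.1   1.1] ((44.50772476196289, 61.30445861816406), 10.89259147644043) full [-33.1   4. ] ((63.752052307128906, 88.07673645019531), 11.531903266906738)
wrist rail [12.3 46.5] -80.23 [22.5 46.2] [ 0.8 46.8]
wrist rail [ 12.1 -45.9] -78.68 [ 22.6 -45.9] [  1.1 -45.9]
```

View pics/s5_wrist.png

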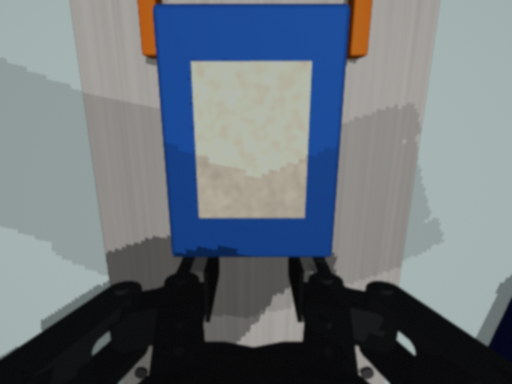

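The box stands centred in the mouth: its edges are at columns 157 and 349, with the rails symmetric at 139–155 and 350–370. I'm carrying on straight.

play_rows:
  series:
    - {"gripper":0.4,"linear":[0.004,0,0],"yaw":0}
    - {"gripper":0.4,"linear":[0.01,0,0],"yaw":0}
    - {"gripper":0.4,"linear":[0.017,0,0],"yaw":0}
    - {"gripper":0.4,"linear":[0.025,0,0],"yaw":0}
    - {"gripper":0.4,"linear":[0.033,0,0],"yaw":0}
    - {"gripper":0.4,"linear":[0.041,0,0],"yaw":0}
    - {"gripper":0.4,"linear":[0.049,0,0],"yaw":0}
    - {"gripper":0.4,"linear":[0.057,0,0],"yaw":0}
    - {"gripper":0.4,"linear":[0.065,0,0],"yaw":0}
    - {"gripper":0.4,"linear":[0.072,0,0],"yaw":0}
    - {"gripper":0.4,"linear":[0.077,0,0],"yaw":0}
    - {"gripper":0.4,"linear":[0.08,0,0],"yaw":0}

```text
time: 10.73
ee_pos: [542.0, -3.5, 26.3]
tool_rot: [[-0.199, 0.98, 0.0], [0.98, 0.199, 0.0], [0.0, 0.0, -1.0]]
force: [0.7, -1.7, -0.6]
opening: 34.5
grip_force: 0.9
```

```bash
python3 -c "
from h import *
look('s6')"
```

```text
t 10.7333 tcp [542.   -3.5  26.3] lane [-9.7 -0.7] F [ 0.7 -1.7 -0.6] yaw 101.48
top rail [114.3 -44.3] 101.36 [ 28.2 -44.4] [201.1 -44.2]
top rail [97. 47.] 101.67 [ 2.8 46.4] [201.5  47.6]
top 370 [224. 202.] label [46.2  0.6] ((45.96735382080078, 60.365142822265625), 11.311895370483398) full [45.5  3.4] ((65.20513916015625, 86.59991455078125), 11.448150634765625)
wrist rail [57.4 46.6] 101.28 [ 1.8 46.6] [102.7  46.6]
wrist rail [ 57.4 -45.8] 101.43 [  1.5 -45.9] [102.9 -45.7]
```

play_rows:
  series:
    - {"gripper":0.4,"linear":[0.004,0,0],"yaw":0}
    - {"gripper":0.4,"linear":[0.01,0,0],"yaw":0}
    - {"gripper":0.4,"linear":[0.018,0,0],"yaw":0}
    - {"gripper":0.4,"linear":[0.026,0,0],"yaw":0}
    - {"gripper":0.4,"linear":[0.035,0,0],"yaw":0}
    - {"gripper":0.4,"linear":[0.044,0,0],"yaw":0}
    - {"gripper":0.4,"linear":[0.053,0,0],"yaw":0}
    - {"gripper":0.4,"linear":[0.062,0,0],"yaw":0}
    - {"gripper":0.4,"linear":[0.071,0,0],"yaw":0}
    - {"gripper":0.4,"linear":[0.079,0,0],"yaw":0}
    - {"gripper":0.4,"linear":[0.085,0,0],"yaw":0}
    - {"gripper":0.4,"linear":[0.09,0,0],"yaw":0}

```text
time: 11.83
ee_pos: [524.1, 84.4, 26.3]
tool_rot: [[-0.199, 0.98, -0.0], [0.98, 0.199, -0.0], [-0.0, -0.0, -1.0]]
force: [0.5, -3.5, 2.2]
opening: 34.1
grip_force: 1.7
```

```bash
python3 -c "
from h import *
look('s7')"
```

```text
t 11.8333 tcp [524.1  84.4  26.3] lane [80.  -0.4] F [ 0.5 -3.5  2.2] yaw 101.46
top 419 [296. 111.] label [-164.3 -197.3] ((49.23281478881836, 83.78019714355469), 1.6492180824279785) full [-163.3 -194.8] ((76.59062957763672, 97.34437561035156), 1.5340498685836792)
wrist rail [143.8  46.8] 101.29 [80.8 46.8] [193.4  46.8]
wrist rail [139.2 -45.7] 101.64 [ 57.3 -46.2] [193.6 -45.4]
```

View pics/s7_wrist.png

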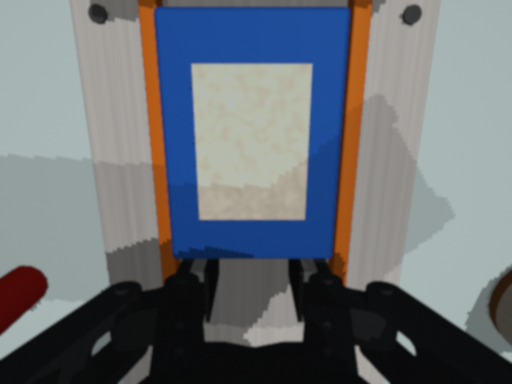

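play_rows:
  series:
    - {"gripper":0.4,"linear":[0.003,0,0],"yaw":0}
    - {"gripper":0.4,"linear":[0.006,0,0],"yaw":0}
    - {"gripper":0.4,"linear":[0.009,0,0],"yaw":0}
    - {"gripper":0.4,"linear":[0.012,0,0],"yaw":0}
    - {"gripper":0.4,"linear":[0.014,0,0],"yaw":0}
    - {"gripper":0.4,"linear":[0.015,0,0],"yaw":0}
    - {"gripper":0.4,"linear":[0.016,0,0],"yaw":0}

```text
time: 12.52
ee_pos: [521.0, 99.4, 26.2]
tool_rot: [[-0.198, 0.98, -0.0], [0.98, 0.198, -0.0], [-0.0, -0.0, -1.0]]
force: [0.6, -2.2, -1.0]
opening: 33.9
grip_force: 1.0
```

play_rows:
  series:
    - {"gripper":0.4,"linear":[0.0005,0,0],"yaw":0}
    - {"gripper":0.4,"linear":[0.001,0,0],"yaw":0}
    - {"gripper":0.4,"linear":[0.0015,0,0],"yaw":0}

```text
time: 12.77
ee_pos: [520.7, 100.7, 26.2]
tool_rot: [[-0.198, 0.98, -0.0], [0.98, 0.198, -0.0], [-0.0, -0.0, -1.0]]
force: [0.2, -1.5, 0.2]
opening: 34.1
grip_force: 0.8
```

play_rows:
  series:
    - {"gripper":0.4,"linear":[0.0005,0,0],"yaw":0}
    - {"gripper":0.4,"linear":[0.001,0,0],"yaw":0}

```text
time: 12.93
ee_pos: [520.6, 101.7, 26.2]
tool_rot: [[-0.198, 0.98, -0.0], [0.98, 0.198, -0.0], [-0.0, -0.0, -1.0]]
force: [0.5, -1.7, -0.7]
opening: 34.2
grip_force: 0.8
```

play_rows:
  series:
    - {"gripper":0.4,"linear":[0.0005,0,0],"yaw":0}
    - {"gripper":0.4,"linear":[0.001,0,0],"yaw":0}

```text
time: 13.1
ee_pos: [520.4, 102.8, 26.3]
tool_rot: [[-0.198, 0.98, 0.0], [0.98, 0.198, 0.0], [0.0, 0.0, -1.0]]
force: [0.9, -1.5, -0.5]
opening: 34.0
grip_force: 0.8
```

play_rows:
  series:
    - {"gripper":0.4,"linear":[0.0005,0,0],"yaw":0}
    - {"gripper":0.4,"linear":[0.001,0,0],"yaw":0}

```text
time: 13.27
ee_pos: [520.2, 103.8, 26.3]
tool_rot: [[-0.198, 0.98, -0.0], [0.98, 0.198, -0.0], [-0.0, -0.0, -1.0]]
force: [0.0, -0.4, -0.6]
opening: 34.2
grip_force: 0.7
```

play_rows:
  series:
    - {"gripper":0.4,"linear":[0.0005,0,0],"yaw":0}
    - {"gripper":0.4,"linear":[0.001,0,0],"yaw":0}

```text
time: 13.43
ee_pos: [520.0, 104.6, 26.3]
tool_rot: [[-0.198, 0.98, 0.0], [0.98, 0.198, -0.0], [-0.0, -0.0, -1.0]]
force: [0.1, -2.7, -1.2]
opening: 34.2
grip_force: 1.2
```

play_rows:
  series:
    - {"gripper":0.4,"linear":[0.0005,0,0],"yaw":0}
    - {"gripper":0.4,"linear":[0.001,0,0],"yaw":0}

```text
time: 13.6
ee_pos: [520.0, 104.6, 26.3]
tool_rot: [[-0.197, 0.98, 0.0], [0.98, 0.197, -0.002], [-0.002, -0.0, -1.0]]
force: [1.1, -6.0, -1.7]
opening: 34.0
grip_force: 2.4
```

play_rows:
  series:
    - {"gripper":0.4,"linear":[0.0005,0,0],"yaw":0}
    - {"gripper":0.4,"linear":[0.001,0,0],"yaw":0}

```text
time: 13.77
ee_pos: [520.0, 104.6, 26.3]
tool_rot: [[-0.197, 0.98, 0.0], [0.98, 0.197, -0.003], [-0.003, -0.0, -1.0]]
force: [1.3, -6.9, -1.5]
opening: 34.1
grip_force: 3.4
```

play_rows:
  series:
    - {"gripper":0.4,"linear":[0.0005,0,0],"yaw":0}
    - {"gripper":0.4,"linear":[0.001,0,0],"yaw":0}
    - {"gripper":0.4,"linear":[0.001,0,0],"yaw":0}

```text
time: 14.02
ee_pos: [519.9, 104.5, 26.3]
tool_rot: [[-0.196, 0.981, 0.0], [0.981, 0.196, -0.004], [-0.004, -0.001, -1.0]]
force: [2.0, -6.8, -0.8]
opening: 34.2
grip_force: 3.8
```

play_rows:
  series:
    - {"gripper":0.4,"linear":[-0.002,0,0],"yaw":0}
    - {"gripper":0.4,"linear":[-0.006,0,0],"yaw":0}
    - {"gripper":0.4,"linear":[-0.015,0,0],"yaw":0}
    - {"gripper":0.4,"linear":[-0.03,0,0],"yaw":0}
    - {"gripper":0.4,"linear":[-0.04,0,-0.02],"yaw":0}
    - {"gripper":0.4,"linear":[-0.05,0,-0.05],"yaw":0}
    - {"gripper":0.4,"linear":[-0.06,0,-0.08],"yaw":0}
    - {"gripper":0.4,"linear":[-0.07,0,-0.11],"yaw":0}
    - {"gripper":0.4,"linear":[-0.09,0,-0.14],"yaw":0}
    - {"gripper":0.4,"linear":[-0.11,0,-0.17],"yaw":0}
    - {"gripper":0.4,"linear":[-0.11,0,-0.18],"yaw":0}
    - {"gripper":0.4,"linear":[-0.11,0,-0.18],"yaw":0}

```text
time: 15.02
ee_pos: [543.2, -1.1, 209.0]
tool_rot: [[-0.195, 0.981, 0.006], [0.981, 0.195, 0.001], [-0.001, 0.006, -1.0]]
force: [-0.1, 0.6, -0.3]
opening: 34.0
grip_force: 0.0
```

```bash
python3 -c "
from h import *
look('s8')"
```

```text
t 15.0167 tcp [543.2  -1.1 209. ] lane [-7.6 -2.5] F [-0.1  0.6 -0.3] yaw 101.25
top rail [108.4 -44.3] 101.46 [ 15.1 -44.6] [201.1 -44.1]
top rail [107.  47.] 101.22 [ 4.8 47.2] [201.5  46.9]
top 522 [183. 207.] label [157.2   1.4] ((44.44682693481445, 59.3946418762207), 11.27918529510498) full [156.1   3.6] ((65.20323181152344, 89.3873519897461), 11.378151893615723)
wrist rail [83.9 46.1] 101.4 [ 1.9 45.9] [156.2  46.2]
wrist rail [ 85.2 -45.4] 101.46 [  1.9 -45.6] [156.3 -45.2]
wrist 2264 [251.  29.] label [136.7   1.7] ((40.974124908447266, 17.77724266052246), 11.366341590881348) full [128.3   1.6] ((62.54393005371094, 34.681968688964844), 11.366220474243164)
wrist 1219 [452. 300.] label [-145.9 -210.8] ((24.52106285095215, 51.10425567626953), 66.67254638671875) full [-148.8 -205. ] ((79.9066390991211, 48.827667236328125), 0.5391218662261963)
```

View pics/s8_wrist.png

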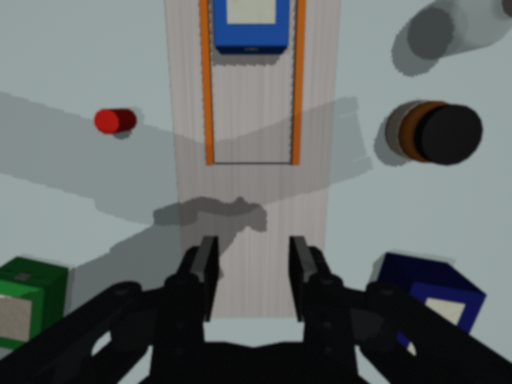

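```bash
python3 -c "
from cell import *
print(finish_job())"
```

```text
the job is handed in; nothing more can be done
None
```

I pushed the blue box down the lane until it stopped against the reader head, then lifted the hand clear and handed the job in at about 15 s. In the last pictures the box lies within about 0.3° of the lane and 1–2 mm of its centre line, and I saw no sign of it touching a rail.

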